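# Nest the third bag-spacer channel, flipped, over the two in the sloping rack

### The job

Lift the grey index block out of the sloping rack and leave it in the steel tray. Then take the narrow aluminium channel that stands on its side on the bench and nest it upside down over the two channels in the rack, its legs reaching down into both of their troughs, pressed gently until it sits fully home and level with them end to end. Leave the wider channel and everything else on the bench alone.

Things in the scene. Friction and masses are not known exactly. Their poses are not given: they have to be found in the camera images.
- channel: Narrow loose aluminium U channel, 90 g: 35 wide (x), 30 high (z), 8 thick, 19 inside. Web 64 long (y), legs only 44, so a 10 mm web tongue is bare at each end: grasp across the web's ends. Origin: centre of the web's outer face, z to the leg tips. Starts on its side, length level, web (35 mm upright) towards the robot: own z level, +x down.
- lower: Lower of two loose channels, same section, size and frame as the narrow loose one, lying open side up in the rack: own z square to the slope, x up the slope, y along its length. Rests against the rack's lower stop.
- upper: Upper channel in the rack, next up the slope, origins 35 mm apart. The two touching legs (16 mm) go inside the flipped channel (19 mm), whose web then rests on their tips: its origin 38 mm along the lower channel's z from that one's origin and 17.5 mm up the slope, z into the slope. Legs catch if off by 1.5 mm.
- rack: Fixed rack, base 120 x 110 x 12, origin under its centre, x from low front (robot side) to high back, y along the channels. Bed 92 x 92 faces the robot, rising 40 degrees towards +x from x = -40, z = 30 mm. Stops 12 mm high at foot and head, 5 mm cheeks 35 mm to either side of the middle, beyond the channels' ends.
- block: Grey plastic index block 15 (x) x 40 (y) x 54 mm (z), about 35 g, origin at the centre of its underside, own z along its height. It stands in the upper channel's trough, square to the slope, on the web, and stands 32 mm proud of the legs.
- tray: Fixed open steel tray 130 (x) x 170 (y) x 25 mm high, walls and floor 4 to 5 mm, origin at the centre of its underside.
- wide: A wider aluminium channel, which does not fit: 55 mm wide outside, else the same sizes, frame and stance as the narrow one (own z level, web towards the robot). Leave alone.
- marker: Blue capped marker pen, 120 mm long, 16 mm thick, lying on the bench. Origin at its middle, underside. Leave alone.
- beaker: White plastic beaker, 100 mm across, 130 mm high, origin under its centre. Leave alone.
- label_roll: Roll of labels 64 mm across, 30 mm high, lying flat, origin under its centre. Leave alone.
- saline: Clear bottle 60 mm across, 140 mm high, origin under its centre. Leave alone.
Not all that is in view belongs to the job. What is shaped like the channel but purple is not meant. What is shaped like the upper but blue is not meant.

How it is judged:
By the outcome, as a careful person would: the job done as asked, in the order asked, and still so for the second after the job is handed in, with the robot touching nothing.
It also fails if it takes over 67 s, if anything falls off the work surface, if the arm or the gripper's body presses on something with over 40 N, if the wrist force passes 120 N, or if a joint passes its speed limit or range.

### The arm

A 6-joint arm with a two-finger parallel gripper is mounted at the origin on the work surface. World frame = base frame: x ahead of the robot, y to its left, z up, the work surface at z = 0. Lengths are in m, angles in rad, forces in N, time in s.
With the tool pointing down it reaches from about 0.35 to 0.975 m from the base axis. Payload 7.1 kg.
Tool frame: the origin (TCP) lies midway between the tips of the shut fingers; the grasp point (between the pads) lies 19 mm behind it; z points along the fingers, y is the line along which they close (so a half turn about z gives the same grasp; the last joint's range is limited). The gripper opens to 88 mm and grips with 3 to 60 N. Pads are 20 mm wide; open, the fingers measure 115 mm over their backs; the gripper's body (75 mm by 178 mm) begins 61 mm behind the grasp point.
Start: joints at [1.235, 0.423, 1.63, -0, 1.089, -0.019], TCP at [0.195, 0.594, 0.197] pointing down, gripper open.
Joint ranges: [-3, 3], [-0.9, 2.11], [0.09, 2.58], [-1.31, 4.45], [0.11, 2.69], [-2.54, 2.54]. Speed limits (rad/s): [2.39, 2.39, 3.01, 3.14, 3.14, 3.14].

### API

Orientations are given as a unit quaternion [w, x, y, z].
In Python, from station import move_pose, movel, movej, command_gripper, wait, inverse_kinematics, read_camera, camera_info, MotionError, job_done, get_time, get_joint_pos, get_qvel, get_effort, get_tcp_pos, get_ee_rot, get_ft_force, get_ft_torque, get_grip_width, get_finger_force gives the robot as it stands. Calls block until the motion is done:
- move_pose(position, orientation): joint-space move of the TCP to a pose.
- movel(position, frame=None, v=0.15, until_force=None): straight line of the TCP; frame=None keeps the orientation; v is the mean speed in m/s. With until_force (N) it stops when the force on the tool has changed by that much, and returns True; else False.
- movej(angles): joint-space move.
- command_gripper(opening): opening from 0.0 (shut) to 1.0 (fully open); the grip force is fixed at half the most; returns when the fingers have stopped.
- wait(seconds).
- inverse_kinematics(position, orientation): joint angles nearest the present ones, or None.
- read_camera(name): name is "scene" or "side" or "wrist"; returns the picture (420x560x3 uint8, red, green, blue); there is no depth.
- camera_info(name): a dict with "intrinsics" (3x3 intrinsics, pixels), "T" (4x4, takes a point from camera to world coordinates); the wrist camera has in their place "tool_from_camera" (4x4, takes a point from camera to tool coordinates, whose origin is the TCP and whose axes are the flange's). Camera axes: x right, y up, looking along -z (the intrinsics and any distortion apply to the point x, -y, -z); pixel columns grow to the right and rows downward; lengths in m; the calibration is good to about 2 mm. A picture is of the moment at which its call begins: read the wrist's pose just before it. camera_info takes no time and is no camera call.
A pose or a line that the arm cannot do raises MotionError and nothing moves.
- job_done(): hands the job in; it is judged then, once.
Readings, each from a call of its own:
- get_time(): time.
- get_joint_pos(): joint angles.
- get_qvel(): joint speeds.
- get_effort(): joint torques, N m.
- get_tcp_pos(): TCP position.
- get_ee_rot(): TCP orientation.
- get_ft_force(): force on the tool from outside, world axes, zero at the start.
- get_ft_torque(): the same for the moment, N m.
- get_grip_width(): opening from 0.0 (shut) to 1.0 (fully open).
- get_finger_force(): force on a finger pad.
Only numpy, scipy, OpenCV 4.12 (cv2) and the standard library are available. Lean on these libraries where they do the work, as an engineer would, in place of code of your own. Each camera call takes 0.05 s, during which the arm holds its last target. There are 200 camera calls.

## Working session

There is one attempt and no reset: what is moved stays moved. The work goes in short steps, each a Python script; the robot and the scene stay as the last script left them, time stands still between calls to the robot, and variables do not carry over. Pictures are saved under pics/ and viewed, at most 10 in all, crops included, and the job is handed in when it is done.

```bash
ls; mkdir -p pics; python3 - <<'E'
from station import *
import cv2,numpy as np
for n in ["scene","side"]:
    im=read_camera(n); cv2.imwrite(f"pics/{n}0.png",im[...,::-1])
    c=camera_info(n); print(n,{k:np.round(v,4).tolist() if not isinstance(v,str) else v for k,v in c.items()})
print(camera_info("wrist")); print(get_time(),get_tcp_pos(),get_ee_rot())
E
```

```text
pics
scene {'intrinsics': [[509.5945, 0.0, 280.3127], [0.0, 509.5945, 211.307], [0.0, 0.0, 1.0]], 'T': [[-0.5708, -0.5992, 0.5614, 1.2774], [0.8209, -0.4315, 0.3741, 0.4491], [0.018, 0.6744, 0.7382, 1.0015], [0.0, 0.0, 0.0, 1.0]]}
side {'intrinsics': [[421.3026, 0.0, 278.1765], [0.0, 421.3026, 209.5328], [0.0, 0.0, 1.0]], 'T': [[-0.9427, 0.2675, -0.1992, 0.3896], [-0.3334, -0.7359, 0.5893, 0.5475], [0.0111, 0.622, 0.7829, 0.8037], [0.0, 0.0, 0.0, 1.0]]}
{'intrinsics': array([[315.80253966,   0.        , 281.7741865 ],
       [  0.        , 315.80253966, 210.37002919],
       [  0.        ,   0.        ,   1.        ]]), 'tool_from_camera': array([[ 1.99058079e-04,  9.67420610e-01,  2.53174491e-01,
         6.83931476e-02],
       [ 9.99999953e-01, -2.51168302e-04,  1.73506117e-04,
        -5.47985208e-04],
       [ 2.31442800e-04,  2.53174445e-01, -9.67420615e-01,
        -1.87832808e-01],
       [ 0.00000000e+00,  0.00000000e+00,  0.00000000e+00,
         1.00000000e+00]])}
0.1 [0.19450684 0.59339401 0.19608322] [-1.12047656e-04  1.57732138e-01  9.87481694e-01 -6.81497473e-04]
```

View pics/scene0.png

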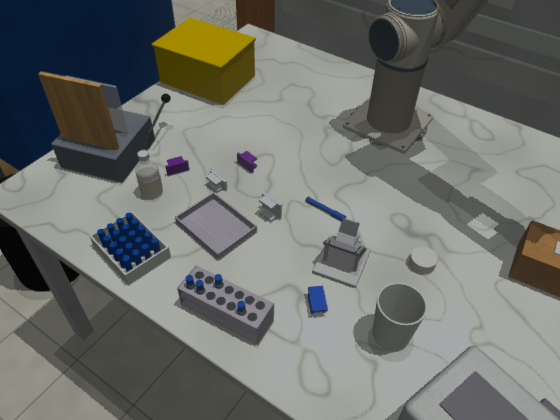

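View pics/side0.png

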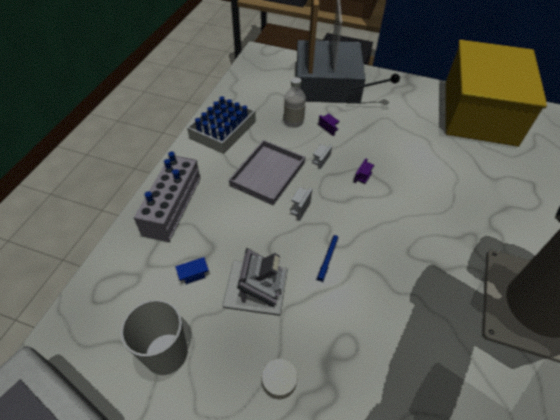

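Candidates: the two aluminium channels are at scene (215,182)/side (321,155) and scene (269,206)/side (301,200). The purple decoys are at scene (177,165) and (247,160), and a blue one is at (317,299). The rack is at scene (343,250)/side (260,280) and the tray at (216,225). I'll triangulate roughly and crop the two channels.

```bash
cat > h.py <<'E'
from station import *
import cv2,numpy as np
from scipy.spatial.transform import Rotation as R
def quat(M): x,y,z,w=R.from_matrix(M).as_quat(); return [w,x,y,z]
def mat(q): return R.from_quat([q[1],q[2],q[3],q[0]]).as_matrix()
def camT(n,pose=None):
    c=camera_info(n)
    if n!="wrist": return c["intrinsics"],np.array(c["T"])
    p,q=pose; T=np.eye(4);T[:3,:3]=mat(q);T[:3,3]=p
    return c["intrinsics"],T@c["tool_from_camera"]
def ray(K,T,uv):
    d=np.array([(uv[0]-K[0,2])/K[0,0],-(uv[1]-K[1,2])/K[1,1],-1.]); d=T[:3,:3]@d
    return T[:3,3],d/np.linalg.norm(d)
def onplane(K,T,uv,z=0.,n=(0,0,1.)):
    o,d=ray(K,T,uv); n=np.array(n); return o+d*(z-n@o)/(n@d)
def tri(obs):
    A=np.zeros((3,3));b=np.zeros(3);rs=[ray(*o) for o in obs]
    for o,d in rs: P=np.eye(3)-np.outer(d,d);A+=P;b+=P@o
    x=np.linalg.solve(A,b); return x,max(np.linalg.norm(np.cross(x-o,d)) for o,d in rs)
def proj(K,T,p):
    q=np.linalg.inv(T)@np.append(p,1.); return np.array([K[0,2]-K[0,0]*q[0]/q[2],K[1,2]+K[1,1]*q[1]/q[2]])
def wshot(name):
    pose=(get_tcp_pos(),get_ee_rot()); im=read_camera("wrist"); cv2.imwrite(f"pics/{name}.png",im[...,::-1])
    np.savez(f"pics/{name}.npz",p=pose[0],q=pose[1]); return im,pose
def load(name):
    d=np.load(f"pics/{name}.npz"); return camT("wrist",(d["p"],d["q"]))
E
python3 - <<'E'
from h import *
S=camT("scene");D=camT("side")
for n,a,b in [("chA",(215,182),(321,155)),("chB",(269,206),(301,200)),("rack",(343,250),(260,280)),("tray",(216,225),(268,172)),("block",(348,228),(271,262)),("marker",(325,209),(328,258)),("bottle",(149,178),(295,102)),("roll",(423,260),(279,378))]:
    print(n,*[np.round(v,3) for v in tri([(*S,a),(*D,b)])])
a=cv2.imread("pics/scene0.png");b=cv2.imread("pics/side0.png")
f=lambda im,u,v,w,h:cv2.resize(im[v:v+h,u:u+w],(400,300),interpolation=cv2.INTER_CUBIC)
cv2.imwrite("pics/crop1.png",np.vstack([np.hstack([f(a,195,160,100,75),f(a,300,210,100,75)]),np.hstack([f(b,270,140,100,75),f(b,210,235,100,75)])]))
E
```

```text
chA [ 0.544 -0.258  0.017] 0.0
chB [ 0.544 -0.076  0.035] 0.001
rack [0.558 0.155 0.035] 0.001
tray [ 0.658 -0.16   0.008] 0.001
block [0.539 0.147 0.098] 0.003
marker [0.443 0.036 0.004] 0.001
bottle [ 0.663 -0.384  0.061] 0.006
roll [0.458 0.322 0.018] 0.0
```

View pics/crop1.png

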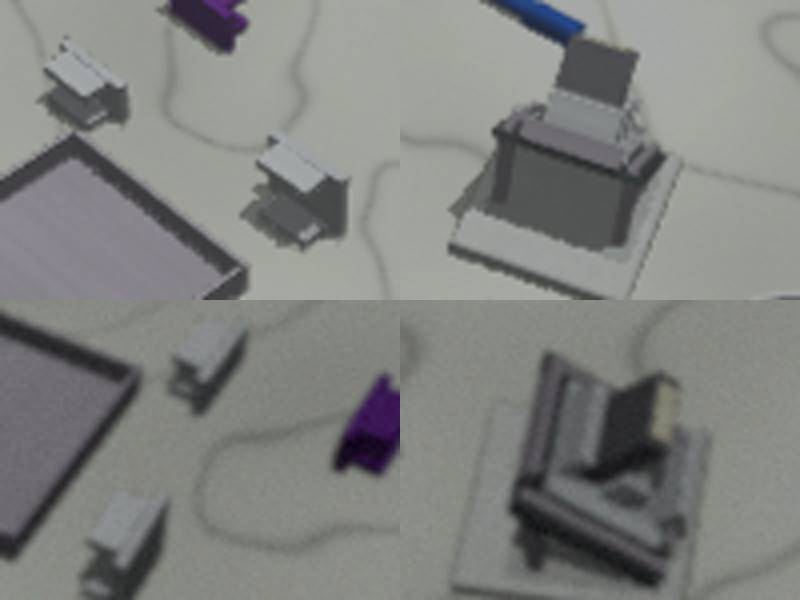

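The far channel at scene (215,182) is the shorter, narrow one. The nearer one at (269,206) is clearly taller, so it is the wide one. The grey block at scene (348,228) stands in the rack. Next I'll work out rough yaws and take close wrist views.

```bash
python3 - <<'E'
from h import *
S=camT("scene");D=camT("side")
P=lambda C,uv,z: np.round(onplane(*C,uv,z)[:2],3)
print("chA top edge",P(S,(210,170),.035),P(S,(226.2,181.2),.035))
print("rack base side",[P(D,u,.012) for u in [(232.5,261),(223.7,306),(287,267.5),(281,310)]])
print("rack base scene",[P(S,u,.012) for u in [(312,271),(358,284),(370,250)]])
print("purple near",P(S,(247,160),.015),"other",P(S,(177,165),.015))
def tool(yaw,pitch):   # tool z pitch below horizontal along heading yaw, y = lateral, camera towards robot
    c,s=np.cos(yaw),np.sin(yaw); z=np.array([c*np.cos(pitch),s*np.cos(pitch),-np.sin(pitch)]); y=np.array([-s,c,0]); return np.c_[np.cross(y,z),y,z]
d=np.deg2rad
for p,y,pi in [((.544,-.258,.14),-.4,90),((.544,-.258,.14),-.4,65),((.544,-.258,.14),-.4,45),((.54,.147,.15),.2,50),((.54,.147,.15),.2,90),((.54,.147,.15),.2,110),((.65,-.16,.1),-.1,90)]:
    for sgn in (1,-1):
        M=tool(y,d(pi))@np.diag([sgn,sgn,1]); q=inverse_kinematics(p,quat(M)); print(pi,sgn,None if q is None else np.round(q,2))
E
```

```text
chA top edge [ 0.529 -0.287] [ 0.537 -0.223]
rack base side [array([0.637, 0.121]), array([0.612, 0.225]), array([0.52 , 0.096]), array([0.499, 0.194])]
rack base scene [array([0.639, 0.119]), array([0.608, 0.226]), array([0.502, 0.201])]
purple near [ 0.419 -0.243] other [ 0.552 -0.391]
90 1 [-0.46  0.46  1.72 -0.    0.96 -1.63]
90 -1 [-0.46  0.46  1.72 -0.    0.96  1.51]
65 1 [-0.48  0.32  2.05  0.11  0.34 -1.74]
65 -1 [-0.48  0.32  2.05  0.11  0.34  1.4 ]
45 1 [-0.5   0.36  2.28  2.88  0.29  1.75]
45 -1 [-0.5   0.36  2.28  2.88  0.29 -1.39]
50 1 [0.27 0.26 2.3  3.51 0.13 1.26]
50 -1 [ 0.27  0.26  2.3   3.51  0.13 -1.88]
90 1 [ 0.24  0.39  1.81 -0.    0.94 -1.53]
90 -1 [ 0.24  0.39  1.81 -0.    0.94  1.62]
110 1 [ 0.24  0.57  1.56  0.01  1.36 -1.54]
110 -1 [0.24 0.57 1.56 0.01 1.36 1.6 ]
90 1 [-0.26  0.6   1.59 -0.    0.96 -1.73]
90 -1 [-0.26  0.6   1.59 -0.    0.96  1.41]
```

```bash
cat >> h.py <<'E'
def tool(yaw,pitch,sgn=1):
    pitch=np.deg2rad(pitch); c,s=np.cos(yaw),np.sin(yaw); z=np.array([c*np.cos(pitch),s*np.cos(pitch),-np.sin(pitch)]); y=np.array([-s,c,0]); return np.c_[np.cross(y,z),y,z]@np.diag([sgn,sgn,1])
E
python3 - <<'E'
from h import *
t=lambda y,p:quat(tool(y,p))
move_pose((.535,.152,.20),t(.22,110)); wshot("rA")
move_pose((.535,.152,.20),t(.22,75)); wshot("rB")
move_pose((.535,-.255,.15),t(-.124,85)); wshot("cA")
move_pose((.52,-.253,.14),t(-.124,60)); wshot("cB")
print(get_time())
I=[cv2.imread(f"pics/{n}.png") for n in ("rA","rB","cA","cB")]
I=[cv2.resize(i[60:360,80:480],(400,300)) for i in I]
cv2.imwrite("pics/m1.png",np.vstack([np.hstack(I[:2]),np.hstack(I[2:])]))
E
```

```text
Traceback (most recent call last):
station.MotionError: the arm cannot take that pose within its joint ranges
```

```bash
python3 - <<'E'
from h import *
print(get_time())
for pos in [(.52,-.253,.14),(.535,-.255,.03),(.52,-.255,.08)]:
  for pi in (45,50,55,60,65,70,75):
    q=[inverse_kinematics(pos,quat(tool(-.124,pi,s))) for s in (1,-1)]; print(pos,pi,[None if k is None else np.round(k,2).tolist() for k in q])
try:
    move_pose((.50,-.253,.15),quat(tool(-.124,65))); wshot("cB")
except MotionError as e:
    print(e); move_pose((.50,-.253,.15),quat(tool(-.124,72))); wshot("cB")
I=[cv2.imread(f"pics/{n}.png") for n in ("rA","rB","cA","cB")]
I=[cv2.resize(i[60:360,80:480],(400,300)) for i in I]
cv2.imwrite("pics/m1.png",np.vstack([np.hstack(I[:2]),np.hstack(I[2:])]))
E
```

```text
4.5333
(0.52, -0.253, 0.14) 45 [[-0.7, 0.36, 2.28, 2.01, 0.44, 2.23], [-0.7, 0.36, 2.28, 2.01, 0.44, -0.91]]
(0.52, -0.253, 0.14) 50 [None, [-0.67, 0.33, 2.24, 1.7, 0.34, -0.57]]
(0.52, -0.253, 0.14) 55 [None, [-0.64, 0.31, 2.19, 1.25, 0.3, -0.1]]
(0.52, -0.253, 0.14) 60 [None, [-0.61, 0.3, 2.13, 0.8, 0.33, 0.37]]
(0.52, -0.253, 0.14) 65 [[-0.58, 0.31, 2.08, 0.49, 0.41, -2.45], [-0.58, 0.31, 2.08, 0.49, 0.41, 0.69]]
(0.52, -0.253, 0.14) 70 [[-0.56, 0.32, 2.02, 0.3, 0.5, -2.25], [-0.56, 0.32, 2.02, 0.3, 0.5, 0.9]]
(0.52, -0.253, 0.14) 75 [[-0.53, 0.34, 1.96, 0.18, 0.61, -2.12], [-0.53, 0.34, 1.96, 0.18, 0.61, 1.03]]
(0.535, -0.255, 0.03) 45 [[-0.68, 0.66, 2.26, 2.43, 0.61, 1.77], [-0.68, 0.66, 2.26, 2.43, 0.61, -1.37]]
(0.535, -0.255, 0.03) 50 [[-0.65, 0.61, 2.23, 2.33, 0.46, 1.91], [-0.65, 0.61, 2.23, 2.33, 0.46, -1.23]]
(0.535, -0.255, 0.03) 55 [[-0.62, 0.58, 2.19, 2.12, 0.33, 2.15], [-0.62, 0.58, 2.19, 2.12, 0.33, -0.99]]
(0.535, -0.255, 0.03) 60 [None, [-0.59, 0.55, 2.14, 1.69, 0.23, -0.54]]
(0.535, -0.255, 0.03) 65 [None, [-0.57, 0.54, 2.09, 1.02, 0.21, 0.15]]
(0.535, -0.255, 0.03) 70 [[-0.54, 0.54, 2.03, 0.52, 0.28, -2.47], [-0.54, 0.54, 2.03, 0.52, 0.28, 0.67]]
(0.535, -0.255, 0.03) 75 [[-0.52, 0.55, 1.98, 0.27, 0.39, -2.2], [-0.52, 0.55, 1.98, 0.27, 0.39, 0.94]]
(0.52, -0.255, 0.08) 45 [[-0.7, 0.52, 2.29, 2.28, 0.53, 1.93], [-0.7, 0.52, 2.29, 2.28, 0.53, -1.22]]
(0.52, -0.255, 0.08) 50 [[-0.67, 0.48, 2.25, 2.1, 0.4, 2.14], [-0.67, 0.48, 2.25, 2.1, 0.4, -1.0]]
(0.52, -0.255, 0.08) 55 [[-0.64, 0.45, 2.21, 1.77, 0.29, 2.49], [-0.64, 0.45, 2.21, 1.77, 0.29, -0.65]]
(0.52, -0.255, 0.08) 60 [None, [-0.61, 0.43, 2.16, 1.25, 0.25, -0.1]]
(0.52, -0.255, 0.08) 65 [None, [-0.59, 0.42, 2.1, 0.73, 0.29, 0.44]]
(0.52, -0.255, 0.08) 70 [[-0.56, 0.43, 2.05, 0.41, 0.37, -2.36], [-0.56, 0.43, 2.05, 0.41, 0.37, 0.78]]
(0.52, -0.255, 0.08) 75 [[-0.54, 0.44, 1.99, 0.23, 0.48, -2.17], [-0.54, 0.44, 1.99, 0.23, 0.48, 0.97]]
```

View pics/m1.png

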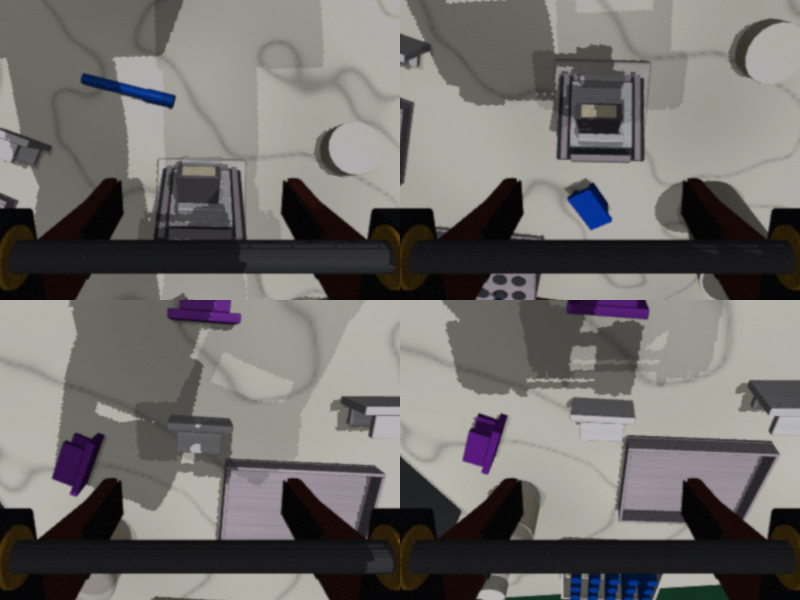

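The wrist views show the rack at crop (600,110) of the top-right tile, and the narrow channel at (200,430) and (600,415) in the bottom tiles, with purple pieces nearby. I'll take closer views with the targets mid-image.

```bash
python3 - <<'E'
from h import *
t=lambda y,p:quat(tool(y,p))
move_pose((.565,-.258,.10),t(-.124,72)); wshot("cC")
move_pose((.575,-.260,.12),t(-.124,95)); wshot("cD")
move_pose((.595,.166,.18),t(.22,105)); wshot("rC")
move_pose((.585,.164,.17),t(.22,75)); wshot("rD")
print(get_time())
out=[]
for n,c in (("rC",(.545,.157,.07)),("rD",(.545,.157,.07)),("cC",(.54,-.255,.018)),("cD",(.54,-.255,.018))):
    u,v=np.int32(proj(*load(n),np.array(c))); i=cv2.imread(f"pics/{n}.png"); u0=max(u-67,0);v0=max(v-50,0)
    w=cv2.resize(i[v0:v0+100,u0:u0+133],(400,300),interpolation=cv2.INTER_CUBIC); out.append(w); print(n,u0,v0)
cv2.imwrite("pics/m2.png",np.vstack([np.hstack(out[:2]),np.hstack(out[2:])]))
E
```

```text
8.7083
rC 218 128
rD 218 81
cC 214 100
cD 215 125
```

View pics/m2.png

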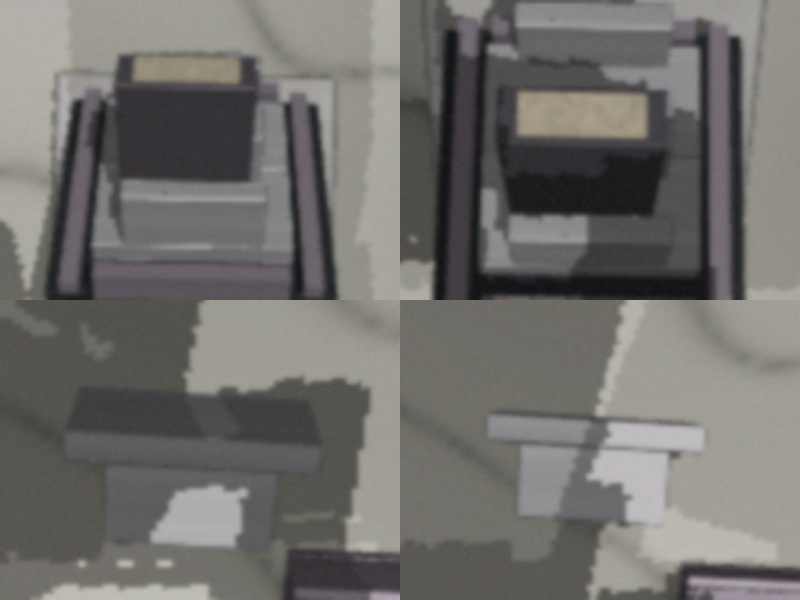

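In the m2 tiles, the channel's web-top quad shows in cC at (68,430)–(320,445)–(319,470)–(66,456) and in cD at (488,411)–(704,426)–(701,451)–(487,438). The block's tan top is at (187,69) in rC and (582,114) in rD. The block hides the middle legs, so I'll measure the rack channels after it's out.

```bash
cat >> h.py <<'E'
def px(x,y,off,tile): return (off[0]+(x-tile[0])/(400/133)+.0, off[1]+(y-tile[1])/3.)
E
python3 - <<'E'
from h import *
C=load("cC");D=load("cD");A=load("rC");B=load("rD")
f=lambda p:px(*p,(214,100),(0,300)); g=lambda p:px(*p,(215,125),(400,300))
W=[]
for a,b in zip([(68,430),(320,445),(319,470),(66,456)],[(488,411),(704,426),(701,451),(487,438)]):
    x,e=tri([(*C,f(a)),(*D,g(b))]); W.append(x); print("web",np.round(x,4),round(e,4))
W=np.array(W); 
d=(W[0]-W[1]+W[3]-W[2]); print("len",np.linalg.norm(W[0]-W[1]),np.linalg.norm(W[3]-W[2]),"yaw",np.arctan2(-d[0],d[1]),"thick",np.linalg.norm(W[0]-W[3]),"mid",W.mean(0))
f=lambda p:px(*p,(218,128),(0,0)); g=lambda p:px(*p,(218,81),(400,0))
for n,a,b in [("tan c",(187,69),(582,114)),("tanTL",(134,58),(516,91)),("tanTR",(241,58),(650,93)),("cheekL foot",(90,95),(462,22)),("cheekR foot",(300,97),(715,27))]:
    x,e=tri([(*A,f(a)),(*B,g(b))]); print(n,np.round(x,4),round(e,4))
E
```

```text
web [ 0.5231 -0.2864  0.0357] 0.0003
web [ 0.5351 -0.2252  0.0341] 0.0001
web [ 0.5424 -0.2262  0.0325] 0.0004
web [ 0.5308 -0.2884  0.033 ] 0.0
len 0.06234114266212406 0.06329660985701778 yaw 2.953257190873777 thick 0.008384119849613653 mid [ 0.53283963 -0.25657127  0.03381122]
tan c [0.5271 0.1474 0.1097] 0.0001
tanTL [0.5264 0.1314 0.1047] 0.0002
tanTR [0.5198 0.1619 0.1057] 0.0001
cheekL foot [0.5282 0.1093 0.0225] 0.0006
cheekR foot [0.5122 0.1861 0.0243] 0.0008
```

Everything measured matches expectation: web top z is 34 mm (35 stated), length 63, thickness 8, and block top z is 110 mm. Now the block.

```bash
python3 - <<'E'
from h import *
h=.215; s,c=np.sin(np.deg2rad(40)),np.cos(np.deg2rad(40))
n=np.array([-s*np.cos(h),-s*np.sin(h),c]); M=tool(h,75); top=np.array([.5271,.1474,.110])
g=top-n*.022
move_pose(g-M[:,2]*.07,quat(M)); movel(g,v=.12)
command_gripper(0.0); print("w",get_grip_width()*88,get_finger_force(),get_ft_force())
movel(g+n*.07,v=.1); print("w",get_grip_width()*88,get_finger_force(),get_time())
p=g+n*.07; movel((p[0],p[1],.22),v=.25)
Mt=tool(-.12,115); t=np.array([.655,-.16,.037])
move_pose(t+[0,0,.11],quat(Mt)); movel(t+[0,0,.012],v=.15)
print("touch",movel(t-[0,0,.006],v=.03,until_force=3),get_tcp_pos())
command_gripper(.75); z=get_tcp_pos(); movel(z-Mt[:,2]*.06+[0,0,.03],v=.2)
for k in("scene",):
    i=read_camera(k); cv2.imwrite("pics/s1.png",i[...,::-1])
print(get_time())
move_pose((.595,.166,.20),quat(tool(.215,105))); wshot("rE")
move_pose((.575,.164,.16),quat(tool(.215,78))); wshot("rF")
print(get_time()); out=[]
i=cv2.imread("pics/s1.png"); out=[cv2.resize(i[175:275,150:283],(400,300),interpolation=cv2.INTER_CUBIC),cv2.resize(i[200:300,280:413],(400,300),interpolation=cv2.INTER_CUBIC)]
for nn in("rE","rF"):
    u,v=np.int32(proj(*load(nn),np.array((.55,.157,.07)))); i=cv2.imread(f"pics/{nn}.png"); u0=max(u-67,0);v0=max(v-50,0)
    out.append(cv2.resize(i[v0:v0+100,u0:u0+133],(400,300),interpolation=cv2.INTER_CUBIC)); print(nn,u0,v0)
cv2.imwrite("pics/m3.png",np.vstack([np.hstack(out[:2]),np.hstack(out[2:])]))
E
```

```text
w 0.3243625141924073 0.0 [-0.20632043  0.09384572  0.36029027]
w 0.40251699236175253 0.0 12.0
touch False [ 0.65499256 -0.16000517  0.03094524]
17.0917
19.2417
rE 217 135
rF 214 106
```

View pics/m3.png

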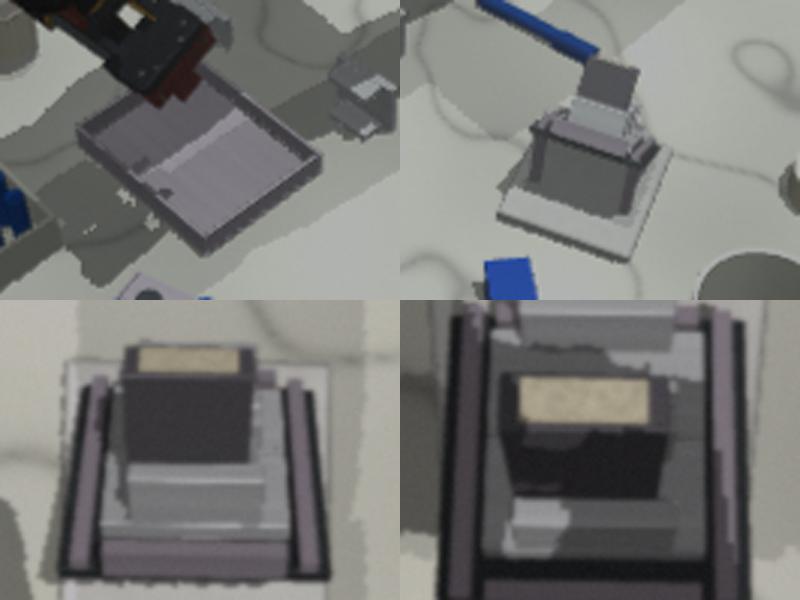

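The block wasn't gripped: the fingers shut empty and the block is still in the rack, with its tan top at (189,360) in rE and (584,401) in rF. The empty gripper dipped into the tray without harm. I'll re-triangulate before retrying.

```bash
python3 - <<'E'
from h import *
A=load("rE");B=load("rF");A0=load("rC");B0=load("rD")
f=lambda p:px(*p,(217,135),(0,300)); g=lambda p:px(*p,(214,106),(400,300))
f0=lambda p:px(*p,(218,128),(0,0)); g0=lambda p:px(*p,(218,81),(400,0))
tan={}
for n,a,b in [("c",(189,360),(584,401)),("TL",(139,347),(519,377)),("TR",(240,348),(650,379)),("BR",(239,374),(649,423)),("BL",(137,373),(518,422))]:
    x,e=tri([(*A,f(a)),(*B,g(b))]); print(n,np.round(x,4),round(e,4))
h=.215; s,c=np.sin(np.deg2rad(40)),np.cos(np.deg2rad(40)); n=np.array([-s*np.cos(h),-s*np.sin(h),c])
t=np.array([.5271,.1474,.110])
for C,k in((A,"E"),(B,"F"),(A0,"C"),(B0,"D")): print(k,"proj old top",proj(*C,t))
print("E,F obs",f((189,360)),g((584,401)),"C,D obs",f0((187,69)),g0((582,114)))
print(get_tcp_pos(),get_ee_rot(),get_grip_width())
S=camT("scene");Dd=camT("side");print("scene/side proj",proj(*S,t),proj(*Dd,t))
E
```

```text
c [0.5273 0.1474 0.1099] 0.0
TL [0.5259 0.1314 0.1061] 0.0
TR [0.5197 0.1617 0.1064] 0.0002
BR [0.5286 0.1632 0.112 ] 0.0
BL [0.5348 0.1332 0.1122] 0.0001
E proj old top [279.80787536 154.77036103]
F proj old top [275.25202877 139.437853  ]
C proj old top [280.09643175 150.94164953]
D proj old top [278.62294303 119.14481519]
E,F obs (279.8425, 155.0) (275.18, 139.66666666666666) C,D obs (280.1775, 151.0) (278.515, 119.0)
[0.57690045 0.16386989 0.16068219] [ 0.10434168 -0.10622074  0.9887892   0.01121984] 0.7531298243366363
scene/side proj [350.65611624 220.49592233] [276.12898928 261.91172254]
```

```bash
python3 - <<'E'
from h import *
h=.215; s,c=np.sin(np.deg2rad(40)),np.cos(np.deg2rad(40))
n=np.array([-s*np.cos(h),-s*np.sin(h),c]); M=tool(h,75); top=np.array([.5273,.1474,.110])
g=top-n*.022
move_pose(g-M[:,2]*.07,quat(M)); movel(g,v=.12)
print("g",g,get_tcp_pos(),mat(get_ee_rot()).round(3).tolist(),M.round(3).tolist(),get_grip_width())
i=read_camera("side"); w,_=wshot("g1"); j=read_camera("scene")
f=lambda im,u,v:cv2.resize(im[v:v+100,u:u+133,::-1],(400,300),interpolation=cv2.INTER_CUBIC)
cv2.imwrite("pics/m4.png",np.vstack([np.hstack([f(i,210,200),f(j,280,170)]),cv2.resize(w[120:420,:,::-1],(800,300*800//560))[:300]]))
E
```

```text
g [0.54111574 0.15041702 0.09314702] [0.54168643 0.1505908  0.09325769] [[-0.944, -0.213, 0.253], [-0.206, 0.977, 0.055], [-0.259, 0.0, -0.966]] [[-0.944, -0.213, 0.253], [-0.206, 0.977, 0.055], [-0.259, 0.0, -0.966]] 0.7548519513787022
```

View pics/m4.png

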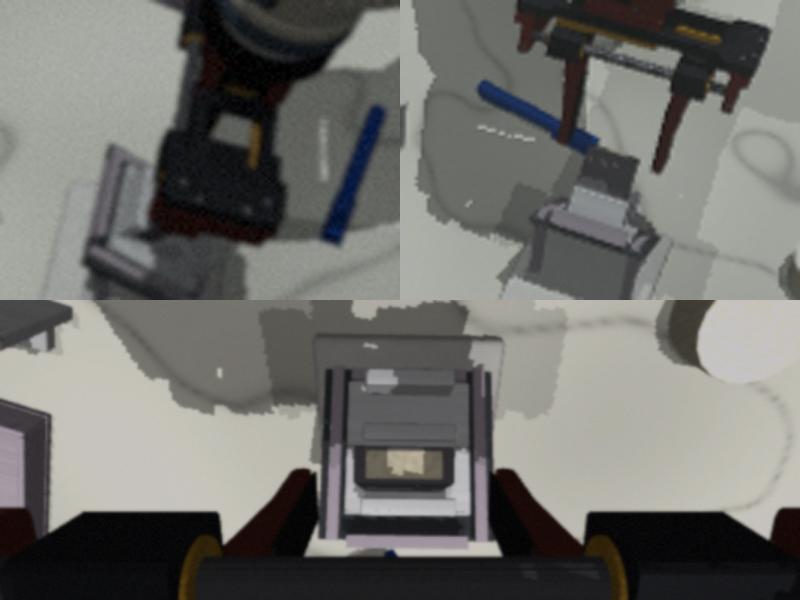

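The side and scene tiles show the fingertips stopping short of the block, with the scene tips at tile (570,145) and (657,170). I'll compare these with where the calibration says the tips should be.

```bash
python3 - <<'E'
from h import *
S=camT("scene");D=camT("side");W=load("g1");d=np.load("pics/g1.npz");p,M=d["p"],mat(d["q"])
for y in(-.033,.033):
    for k in (0,-.019,-.04):
        t=p+M[:,1]*y+M[:,2]*k; print(y,k,"scene",proj(*S,t).round(),"side",proj(*D,t).round(),"wrist",proj(*W,t).round())
print("scene tips obs",[(280+(x-400)/3.0075,170+y/3) for x,y in((570,145),(657,170))],"wrist tips obs (210,239),(350,239)")
# observed scene tips: depth along tool from ray nearest to finger line
for y,(x,yy) in((-.0332,(657,170)),(.0332,(570,145)),(-.0332,(570,145)),(.0332,(657,170))):
    o,r=ray(*S,(280+(x-400)/3.0075,170+yy/3)); a=p+M[:,1]*y; A=np.c_[M[:,2],-r]; k=np.linalg.lstsq(A,o-a,rcond=None)[0]; print(y,"depth",k[0],np.linalg.norm(A@k-(o-a)))
top=np.array([.5273,.1474,.110])
print("block top in scene",proj(*S,top),"obs~",(280+(612-400)/3.0075,170+152/3))
E
```

```text
-0.033 0 scene [335. 225.] side [271. 251.] wrist [231. 241.]
-0.033 -0.019 scene [336. 219.] side [273. 246.] wrist [225. 252.]
-0.033 -0.04 scene [338. 211.] side [276. 241.] wrist [218. 268.]
0.033 0 scene [361. 234.] side [266. 280.] wrist [335. 241.]
0.033 -0.019 scene [363. 227.] side [269. 276.] wrist [341. 252.]
0.033 -0.04 scene [365. 220.] side [271. 271.] wrist [348. 268.]
scene tips obs [(336.525353283458, 218.33333333333334), (365.453034081463, 226.66666666666666)] wrist tips obs (210,239),(350,239)
-0.0332 depth -0.017723481090686173 0.07064002604813685
0.0332 depth -0.02739661740553865 0.06421724099916791
-0.0332 depth -0.020249015996159823 0.0012649853590885945
0.0332 depth -0.021945053166275184 0.0045547150067449535
block top in scene [350.6139377  220.54802035] obs~ (350.49044056525355, 220.66666666666666)
```

The open tips sit about 20 mm short of the nominal TCP, which explains the miss. I'll go 13 mm deeper, guarded by force.

```bash
python3 - <<'E'
from h import *
h=.215; s,c=np.sin(np.deg2rad(40)),np.cos(np.deg2rad(40))
n=np.array([-s*np.cos(h),-s*np.sin(h),c]); M=tool(h,75)
g=np.array([.5273,.1474,.110])-n*.022+M[:,2]*.013
print("hit",movel(g,v=.05,until_force=5))
command_gripper(0.0); print("w",get_grip_width()*88,get_finger_force(),get_ft_force(),get_tcp_pos()-g)
j=read_camera("scene")
cv2.imwrite("pics/m5.png",cv2.resize(j[170:270,280:413,::-1],(798,600),interpolation=cv2.INTER_CUBIC))
print(get_time())
E
```

```text
hit False
w 39.34653736605329 29.996855556964874 [-0.59673579  0.17288672  1.11973054] [5.39011948e-05 3.37810594e-05 1.20172293e-04]
21.4583
```

```bash
python3 - <<'E'
from h import *
h=.215; s,c=np.sin(np.deg2rad(40)),np.cos(np.deg2rad(40))
n=np.array([-s*np.cos(h),-s*np.sin(h),c]); p=get_tcp_pos()
movel(p+n*.07,v=.15); p=p+n*.07; print("w",get_grip_width()*88)
movel((p[0],p[1],.22),v=.25)
Mt=tool(-.12,115); t=np.array([.655,-.16,.025])
move_pose(t+[0,0,.11],quat(Mt)); movel(t+[0,0,.012],v=.2)
print("touch",movel(t-[0,0,.005],v=.03,until_force=3),get_tcp_pos(),get_grip_width()*88)
command_gripper(.75); z=get_tcp_pos(); movel(z-Mt[:,2]*.09,v=.25)
print(get_time())
move_pose((.595,.166,.20),quat(tool(.215,105))); wshot("rG")
i=read_camera("scene"); cv2.imwrite("pics/s2.png",i[...,::-1])
move_pose((.585,.164,.14),quat(tool(.215,78))); wshot("rH")
print(get_time()); out=[cv2.resize(i[175:275,150:283,::-1],(400,300),interpolation=cv2.INTER_CUBIC),cv2.resize(i[200:300,280:413,::-1],(400,300),interpolation=cv2.INTER_CUBIC)]
for nn in("rG","rH"):
    u,v=np.int32(proj(*load(nn),np.array((.555,.157,.07)))); i=cv2.imread(f"pics/{nn}.png"); u0=max(u-67,0);v0=max(v-50,0)
    out.append(cv2.resize(i[v0:v0+100,u0:u0+133],(400,300),interpolation=cv2.INTER_CUBIC)); print(nn,u0,v0)
cv2.imwrite("pics/m6.png",np.vstack([np.hstack(out[:2]),np.hstack(out[2:])]))
E
```

```text
w 39.42539401347081
touch True [ 0.65528358 -0.16028805  0.02390558] 39.408625762274156
26.1667
28.4167
rG 216 139
rH 215 107
```

View pics/m6.png

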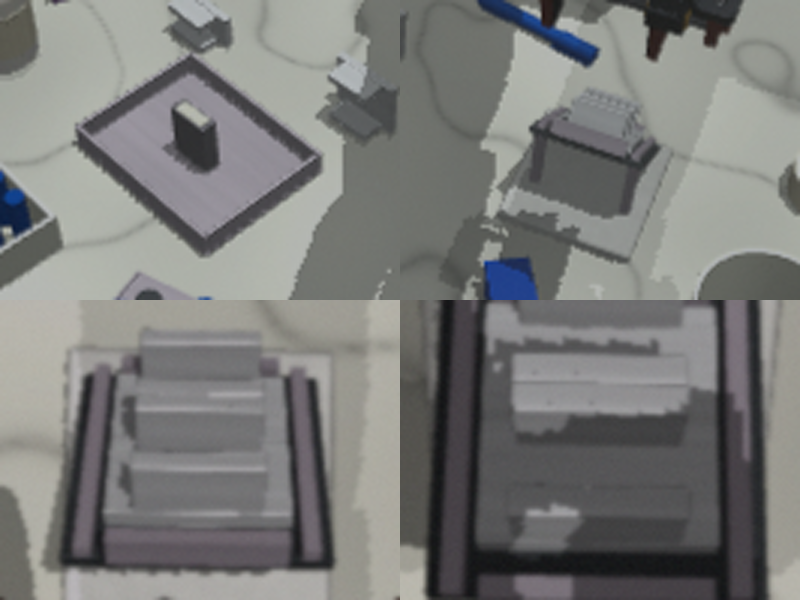

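The block now stands in the tray, at tile (195,135). The rack's double leg shows clearly in rH: tips (513,353)–(690,413), seam at about row 384. I'll get sub-pixel rows from intensity profiles.

```bash
python3 - <<'E'
from h import *
G=cv2.cvtColor(cv2.imread("pics/rG.png"),cv2.COLOR_BGR2GRAY).astype(float);H=cv2.cvtColor(cv2.imread("pics/rH.png"),cv2.COLOR_BGR2GRAY).astype(float)
print("G rows from 148");[print(a,G[148:208,a:b].mean(1).round().astype(int).tolist()) for a,b in((264,274),(274,284),(290,300))]
print("H rows from 112");[print(a,H[112:190,a:b].mean(1).round().astype(int).tolist()) for a,b in((256,266),(290,300))]
print("G cols 255.. rows",[(r,G[r:r+3,255:310].mean(0).round().astype(int).tolist()) for r in(167,172)])
print("H cols 245..",[(r,H[r:r+6,245:318].mean(0).round().astype(int).tolist()) for r in(127,137)])
E
```

```text
G rows from 148
264 [149, 138, 133, 136, 147, 153, 128, 114, 113, 114, 115, 116, 116, 115, 113, 112, 113, 118, 128, 132, 136, 137, 135, 132, 132, 135, 147, 156, 127, 113, 113, 113, 115, 116, 116, 116, 114, 112, 112, 111, 107, 108, 124, 131, 134, 139, 146, 141, 121, 113, 114, 114, 115, 116, 116, 115, 113, 112, 111, 111]
274 [154, 142, 133, 134, 145, 155, 126, 112, 113, 113, 115, 116, 116, 116, 114, 112, 110, 112, 126, 130, 133, 135, 136, 133, 131, 136, 147, 156, 128, 114, 113, 113, 114, 116, 116, 116, 115, 113, 112, 111, 107, 107, 124, 131, 132, 137, 148, 154, 128, 113, 113, 114, 115, 116, 116, 116, 113, 112, 111, 112]
290 [152, 140, 132, 133, 146, 155, 126, 112, 113, 113, 114, 115, 116, 116, 115, 112, 107, 107, 123, 130, 134, 148, 163, 147, 132, 131, 136, 143, 134, 117, 112, 113, 114, 115, 116, 116, 116, 114, 113, 112, 113, 121, 134, 132, 130, 133, 144, 154, 126, 111, 112, 113, 115, 116, 116, 116, 115, 113, 112, 113]
H rows from 112
256 [104, 105, 110, 126, 143, 145, 143, 132, 111, 92, 86, 86, 103, 137, 145, 145, 146, 147, 147, 148, 155, 152, 131, 141, 146, 145, 146, 147, 148, 150, 1
[... 1185 characters left out ...]
 84, 88, 116, 140, 149, 150, 149, 149, 148, 145, 146, 148, 149, 148, 148, 148, 148, 148, 148, 148, 148, 147, 146, 143, 146, 147, 147, 147, 147, 148, 147, 146, 146, 146, 147, 147, 146, 147, 146, 146, 145, 146, 146, 146, 145, 146, 146, 144, 145, 145, 145, 145, 144, 146, 145, 145, 145, 145, 145, 142, 138, 143, 147, 148, 149, 148, 148, 148]), (137, [84, 84, 84, 84, 84, 84, 91, 119, 142, 149, 150, 150, 150, 150, 150, 150, 150, 150, 148, 144, 146, 148, 148, 147, 148, 148, 148, 148, 148, 148, 147, 148, 146, 143, 144, 146, 146, 147, 147, 146, 146, 146, 146, 146, 146, 146, 146, 146, 146, 145, 146, 146, 146, 146, 146, 145, 145, 145, 144, 143, 145, 144, 141, 134, 129, 117, 99, 88, 86, 88, 88, 89, 89])]
```

```bash
python3 - <<'E'
from h import *
A=load("rG");B=load("rH")
h=.215; s,c=np.sin(np.deg2rad(40)),np.cos(np.deg2rad(40)); n=np.array([-s*np.cos(h),-s*np.sin(h),c])
for k,a,b in [("start",(281.7,165),(281.1,124.75)),("seam",(281.7,169.8),(281.1,134.6)),("end",(281.7,175.8),(281.1,144.3)),("upper end",(281.7,195.75),(281.1,178.9))]:
    x,e=tri([(*A,a),(*B,b)]); print(k,x.round(4),round(e,4),"n·x",(n@x).round(4))
    if k=="seam": sm=x
for nm,C,l,r in(("H end",B,(261,143.8),(295,144.7)),("H seam",B,(261,134),(295,135.2)),("H start",B,(261,124.2),(295,125.3)),("H leg ends",B,(252,143.6),(310.2,145.1)),("G end",A,(268.5,175.7),(294.5,176.1)),("G3",A,(268.5,195.6),(294.5,195.85)),("G1",A,(268.5,153.8),(294.5,153.8))):
    P=[onplane(*C,u,n@sm,n) for u in(l,r)]; d=P[1]-P[0]; print(nm,"yaw",np.arctan2(-d[0],d[1]).round(4),"dz",d[2].round(4),"mid",((P[0]+P[1])/2).round(4),"len",np.linalg.norm(d).round(4))
M=tool(-.188,45); cc=np.array([.5328,-.2566,.0175])
for k in(-.06,-.02,.028): print(np.round(inverse_kinematics(cc+M[:,2]*k,quat(M)),2))
for z in(.08,.14,.18,.22):
    q=inverse_kinematics(cc+M[:,2]*.028+[0,0,z],quat(M)); print(z,None if q is None else np.round(q,2))
print(inverse_kinematics((.55,.155,.2),quat(tool(.215,95))))
E
```

```text
start [0.5301 0.15   0.071 ] 0.0002 n·x -0.2991
seam [0.5358 0.1513 0.0774] 0.0002 n·x -0.298
end [0.5421 0.1526 0.0803] 0.0002 n·x -0.2999
upper end [0.5626 0.1571 0.0964] 0.0002 n·x -0.301
H end yaw 0.1925 dz 0.0005 mid [0.542  0.1505 0.0823] len 0.0248
H seam yaw 0.185 dz 0.0006 mid [0.5363 0.1492 0.0774] len 0.025
H start yaw 0.1872 dz 0.0006 mid [0.5303 0.1479 0.0723] len 0.0252
H leg ends yaw 0.1931 dz 0.0008 mid [0.5416 0.1527 0.0824] len 0.0425
G end yaw 0.1966 dz 0.0004 mid [0.5426 0.1523 0.0831] len 0.026
G3 yaw 0.2037 dz 0.0002 mid [0.5629 0.1568 0.1006] len 0.0245
G1 yaw 0.2136 dz 0.0 mid [0.517  0.1468 0.0612] len 0.0278
[-0.71  0.57  2.36  2.48  0.61  1.76]
[-0.67  0.65  2.31  2.55  0.63  1.71]
[-0.63  0.75  2.23  2.62  0.64  1.69]
0.08 [-0.63  0.54  2.25  2.44  0.48  1.9 ]
0.14 [-0.63  0.39  2.24  2.17  0.37  2.19]
0.18 [-0.63  0.29  2.22  1.89  0.32  2.49]
0.22 None
[ 0.25197489  0.38539938  1.68396218  0.00351508  1.15944048 -1.53536753]
```

The double-leg midpoint is (0.5361, 0.1513, 0.0757), where the geometry predicts z = 75.5 mm. It is 15.5 mm wide (16 stated), and yaw is about 0.20. Now I'll pick up the channel with the tool 45° below horizontal.

```bash
python3 - <<'E'
from h import *
M=tool(-.188,45); c=np.array([.5328,-.2566,.0175])
command_gripper(.88)
move_pose(c-M[:,2]*.05+[0,0,.05],quat(M)); movel(c-M[:,2]*.03,v=.2)
print("hit",movel(c+M[:,2]*.028,v=.06,until_force=4),(get_tcp_pos()-c)@M, get_time())
command_gripper(0.0); print("w",get_grip_width()*88,get_finger_force(),get_ft_force())
movel(c+M[:,2]*.028+[0,0,.14],v=.12); print("w",get_grip_width()*88,get_finger_force(),get_time(),get_tcp_pos())
wshot("hold"); i=read_camera("scene"); cv2.imwrite("pics/s3.png",i[...,::-1]); i=read_camera("side"); cv2.imwrite("pics/d3.png",i[...,::-1])
w=cv2.imread("pics/hold.png"); K,T=load("hold"); c2=c+[0,0,.14]; u,v=np.int32(proj(K,T,c2)); print(u,v)
for s_,z in((-32,0),(32,0)):
  for xx in(-.0175,.0175): # web outer corners predicted
    p=c2+M[:,1]*s_/1e3+np.array([0,0,-xx])-.004*np.array([np.cos(-.188),np.sin(-.188),0]); print(s_,xx,proj(K,T,p).round(1),proj(*camT("scene"),p).round(1))
u0,v0=u-67,v-60; cv2.imwrite("pics/m7.png",cv2.resize(w[v0:v0+100,u0:u0+133],(798,600),interpolation=cv2.INTER_CUBIC)); print(u0,v0)
E
```

```text
hit False [1.37803975e-04 3.60577093e-05 2.77817221e-02] 33.3167
w 63.876787775552124 30.000457763671875 [-1.88509455  0.4294705   2.88451018]
w 64.06173805293406 29.999908804893494 35.0 [ 0.55197405 -0.26017247  0.1373855 ]
282 259
-32 -0.0175 [219.4 288.7] [206.9 128.6]
-32 0.0175 [225.7 227. ] [208.  139.2]
32 -0.0175 [346.2 288.7] [223.  140.3]
32 0.0175 [339.7 227.1] [223.9 151. ]
215 199
```

View pics/m7.png

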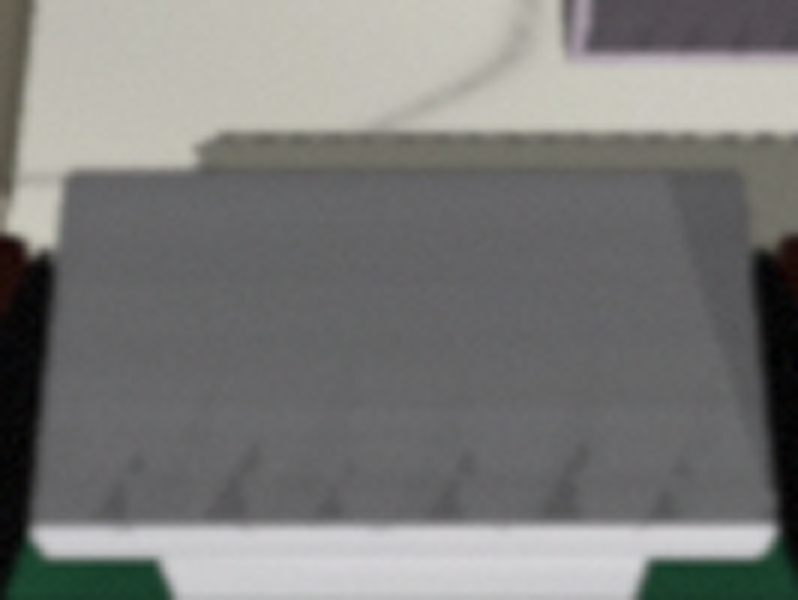

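The channel is held (64 mm opening). In m7 its outer-face corners are at zoomed (65,172), (747,172), (775,523) and (32,523). I'll solve for its pose in the tool and compare with nominal.

```bash
python3 - <<'E'
from h import *
K,T=load("hold"); d=np.load("pics/hold.npz"); p,M=d["p"],mat(d["q"])
G=cv2.cvtColor(cv2.imread("pics/hold.png"),cv2.COLOR_BGR2GRAY).astype(float)
for a in(250,280,310): print("col",a,"rows222-234",G[222:234,a:a+8].mean(1).round().astype(int).tolist(),"rows 280-296",G[280:297,a:a+8].mean(1).round().astype(int).tolist())
for r in(230,255,282): print("row",r,G[r:r+3,214:232].mean(0).round().astype(int).tolist(),G[r:r+3,334:352].mean(0).round().astype(int).tolist())
# own frame: x(+down), y left; z from web outer face.  image left = -y
obj=np.array([[.0175,-.032,0],[.0175,.032,0],[-.0175,.032,0],[-.0175,-.032,0]])
img=np.array([[225.8,227.7],[339.5,227.7],[344.2,286.2],[220.3,286.2]])
F=np.diag([1,-1,-1.]); ok,rs,ts,er=cv2.solvePnPGeneric(obj,img,K,None,flags=cv2.SOLVEPNP_IPPE)
for rv,tv,e in zip(rs,ts,er):
    Rw=T[:3,:3]@F@cv2.Rodrigues(rv)[0]; tw=T[:3,:3]@F@tv.ravel()+T[:3,3]
    print("err",e,"R\n",Rw.round(3),"\norigin world",tw.round(4),"in tool",((tw-p)@M).round(4),"centre in tool",((tw+Rw[:,2]*.004-p)@M).round(4))
h=-.188; X=np.array([0,0,-1]);Z=np.array([np.cos(h),np.sin(h),0]); c=np.array([.5328,-.2566,.0175+.14]); print("nominal centre in tool",((c-p)@M).round(4))
E
```

```text
col 250 rows222-234 [111, 110, 111, 111, 104, 94, 96, 99, 101, 101, 102, 102] rows 280-296 [96, 93, 93, 92, 93, 105, 146, 190, 204, 203, 200, 201, 206, 205, 205, 204, 203]
col 280 rows222-234 [106, 110, 111, 111, 106, 96, 97, 100, 101, 102, 102, 102] rows 280-296 [98, 100, 100, 99, 99, 111, 152, 197, 207, 204, 201, 203, 210, 209, 206, 203, 203]
col 310 rows222-234 [108, 109, 112, 110, 106, 97, 98, 100, 102, 103, 102, 102] rows 280-296 [99, 100, 101, 101, 101, 114, 156, 201, 208, 205, 203, 204, 211, 209, 205, 203, 202]
row 230 [120, 106, 113, 159, 186, 192, 193, 191, 192, 191, 179, 140, 106, 100, 100, 101, 100, 100] [88, 90, 89, 89, 92, 101, 110, 111, 111, 111, 111, 110, 113, 112, 112, 112, 112, 111]
row 255 [8, 8, 7, 8, 7, 9, 9, 11, 36, 73, 93, 98, 99, 101, 101, 101, 101, 100] [97, 92, 89, 87, 86, 86, 79, 53, 26, 9, 4, 6, 5, 4, 7, 8, 5, 12]
row 282 [8, 9, 9, 8, 13, 31, 70, 94, 101, 104, 102, 102, 102, 101, 102, 102, 100, 98] [104, 104, 105, 105, 105, 105, 103, 102, 98, 88, 56, 21, 6, 6, 5, 5, 8, 6]
err [0.67989524] R
 [[ 0.083  0.172  0.982]
 [-0.008  0.985 -0.172]
 [-0.997  0.006  0.083]] 
origin world [ 0.5307 -0.2564  0.1562] in tool [ 0.002  -0.0003 -0.0286] centre in tool [-0.001  -0.0003 -0.026 ]
err [3.21667559] R
 [[-0.742  0.198  0.64 ]
 [ 0.147  0.98  -0.133]
 [-0.654 -0.005 -0.757]] 
origin world [ 0.5303 -0.2562  0.1579] in tool [ 0.0011 -0.0002 -0.0301] centre in tool [ 0.0014 -0.0002 -0.0261]
nominal centre in tool [-0.0004 -0.0001 -0.028 ]
```

```bash
python3 - <<'E'
from h import *
K,T=load("hold"); d=np.load("pics/hold.npz"); p,M=d["p"],mat(d["q"]); F=np.diag([1,-1,-1.])
obj=np.array([[.0175,-.032,0],[.0175,.032,0],[-.0175,.032,0],[-.0175,-.032,0]])
img=np.array([[225.5,226.2],[338.6,226.2],[344.3,286.1],[219.3,286.1]])
ok,rs,ts,er=cv2.solvePnPGeneric(obj,img,K,None,flags=cv2.SOLVEPNP_IPPE)
rv,tv=rs[0],ts[0]; Rw=T[:3,:3]@F@cv2.Rodrigues(rv)[0]; tw=T[:3,:3]@F@tv.ravel()+T[:3,3]
print(er[0],"chx",Rw[:,0].round(3),"chz",Rw[:,2].round(3),"centre in tool",((tw+Rw[:,2]*.004-p)@M).round(4),"yaw/roll",Rw[:,1].round(3))
# scene/side check: predicted corners for tilt hypotheses are too coarse; print side-view web edge via table-known tilt instead
for n,f in(("scene","s3"),("side","d3")):
    im=cv2.imread(f"pics/{f}.png"); C=camT(n); h=-.188; Z0=np.array([np.cos(h),np.sin(h),0]);Y0=np.array([-np.sin(h),np.cos(h),0])
    for t in(0,.05,.1):
        X=np.array([0,0,-1])*np.cos(t)+Z0*np.sin(t);Z=np.cross(X,Y0); o=tw
        print(n,t,"tip/web pts",[proj(*C,o+X*a+Y0*b+Z*c_).round(1).tolist() for a,b,c_ in((-.0175,.022,.03),(-.0175,-.022,.03),(-.0175,.032,0))])
a=cv2.imread("pics/s3.png");b=cv2.imread("pics/d3.png")
u=proj(*camT("scene"),tw).astype(int);v=proj(*camT("side"),tw).astype(int);print(u-[25,20],v-[25,20])
f=lambda i,u:cv2.resize(i[u[1]-20:u[1]+30,u[0]-25:u[0]+25],(400,400),interpolation=cv2.INTER_CUBIC)
cv2.imwrite("pics/m8.png",np.hstack([f(a,u),f(b,v)]))
E
```

```text
[0.21341255] chx [ 0.034 -0.002 -0.999] chz [ 0.983 -0.178  0.034] centre in tool [-0.0004 -0.0005 -0.0261] yaw/roll [0.178 0.984 0.004]
scene 0 tip/web pts [[210.6, 144.4], [199.6, 136.1], [222.5, 140.9]]
scene 0.05 tip/web pts [[210.9, 143.8], [199.8, 135.5], [222.7, 140.8]]
scene 0.1 tip/web pts [[211.1, 143.1], [200.1, 134.9], [223.0, 140.7]]
side 0 tip/web pts [[317.1, 110.0], [325.4, 100.0], [326.7, 116.6]]
side 0.05 tip/web pts [[317.5, 109.6], [325.8, 99.7], [327.0, 116.7]]
side 0.1 tip/web pts [[317.9, 109.2], [326.2, 99.3], [327.3, 116.8]]
[189 120] [306  94]
```

The refined fit has 0.2 px error, with the channel's centre in the tool at (-0.4, -0.5, -26.1) mm and about 2° of tilt. I'll carry it over and insert along the slope normal, guarded by force.

```bash
cat > pl.py <<'E'
from h import *
h=.20; s,c=np.sin(np.deg2rad(40)),np.cos(np.deg2rad(40)); n=np.array([-s*np.cos(h),-s*np.sin(h),c]); up=np.array([c*np.cos(h),c*np.sin(h),s]); yy=np.array([-np.sin(h),np.cos(h),0])
M=tool(h,96.2); S=np.array([.5361,.1513,.0757]); tgt=S+4e-3*n-M@np.array([-.0004,-.0003,-.0261])
def rel(): d=get_tcp_pos()-tgt; return (np.array([d@up,d@yy,d@n])*1e3).round(2)
E
python3 - <<'E'
from pl import *
move_pose(tgt+n*.07+[0,0,.05],quat(M)); print(get_time(),get_grip_width()*88)
movel(tgt+n*.027,v=.15); wait(.2); f0=np.array(get_ft_force()); print("pre",rel(),f0.round(2),get_time())
r=movel(tgt+n*.001,v=.03,until_force=5); print("hit",r,rel(),(np.array(get_ft_force())-f0).round(2),get_grip_width()*88,get_time())
E
```

```text
38.25 63.86430602774418
pre [ 1.    0.05 27.45] [-0.18  0.07 -0.4 ] 39.1833
hit False [-0.02 -0.02  1.06] [-0.31  0.99  0.29] 63.86769069035374 40.2
```

```bash
python3 - <<'E'
from pl import *
f0=np.array(get_ft_force())
r=movel(tgt-n*.005,v=.015,until_force=8); f=np.array(get_ft_force())-f0; print("hit",r,rel(),"f up,y,n",(f@up).round(2),(f@yy).round(2),(f@n).round(2),np.round(get_ft_torque(),2),get_grip_width()*88,get_time())
E
```

```text
hit True [-0.82  0.05 -0.99] f up,y,n 1.51 -0.25 3.31 [ 0.05  0.07 -0.05] 63.56977376408175 40.4917
```

```bash
python3 - <<'E'
from pl import *
f0=np.array(get_ft_force())
r=movel(get_tcp_pos()-n*.003,v=.015,until_force=10); f=np.array(get_ft_force()); print("hit",r,rel(),"f up,y,n",(f@up).round(2),(f@yy).round(2),(f@n).round(2),get_time())
command_gripper(.85); print(rel(),get_ft_force())
movel(get_tcp_pos()-M[:,2]*.09,v=.15)
i=read_camera("scene"); j=read_camera("side")
move_pose((.595,.166,.20),quat(tool(.215,105))); wshot("fA")
move_pose((.585,.164,.16),quat(tool(.215,78))); wshot("fB")
print(get_time()); f=lambda i,u,v:cv2.resize(i[v:v+100,u:u+133],(400,300),interpolation=cv2.INTER_CUBIC)
out=[f(i[...,::-1],280,190),f(j[...,::-1],200,225)]
for nn in("fA","fB"):
    u,v=np.int32(proj(*load(nn),np.array((.545,.157,.08)))); u0=max(u-67,0);v0=max(v-50,0); out.append(f(cv2.imread(f"pics/{nn}.png"),u0,v0)); print(nn,u0,v0)
cv2.imwrite("pics/m9.png",np.vstack([np.hstack(out[:2]),np.hstack(out[2:])]))
E
```

```text
hit True [-1.5  0.1 -1.4] f up,y,n 1.59 0.2 3.44 40.7
[-2.24  0.08 -1.43] [-1.18925499  0.53854647 -0.73943565]
43.2083
fA 217 129
fB 217 94
```

View pics/m9.png

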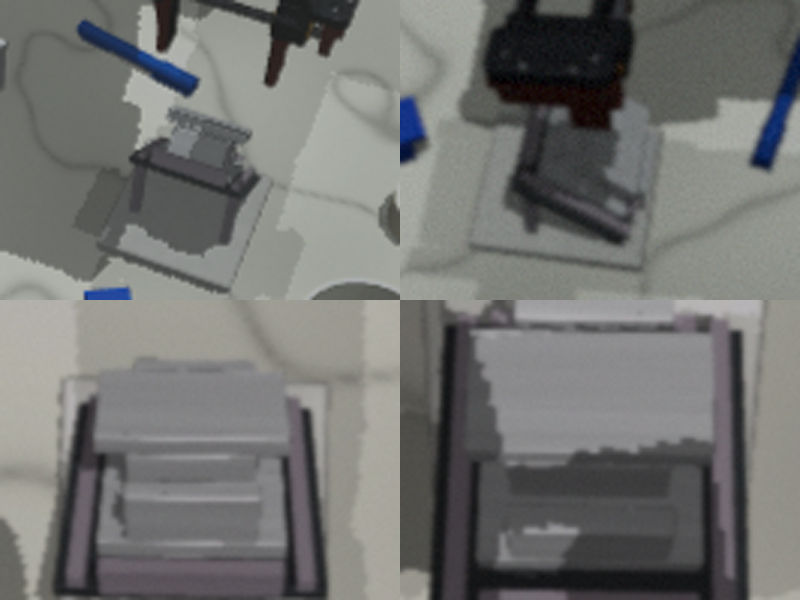

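The channel sits flipped over both channels, with web corners in fA at about (97,440) and (287,443), and in fB at (472,332), (714,334) and (713,455). I'll check its height and yaw numerically.

```bash
python3 - <<'E'
from pl import *
A=load("fA");B=load("fB")
f=lambda p:px(*p,(217,129),(0,300)); g=lambda p:px(*p,(217,94),(400,300))
G=cv2.cvtColor(cv2.imread("pics/fA.png"),cv2.COLOR_BGR2GRAY).astype(float);H=cv2.cvtColor(cv2.imread("pics/fB.png"),cv2.COLOR_BGR2GRAY).astype(float)
for a in(258,280,300): print("fA",a,"from148",G[148:184,a:a+6].mean(1).round().astype(int).tolist())
for a in(255,280,305): print("fB",a,"from100",H[100:110,a:a+6].mean(1).round().astype(int).tolist(),"from140",H[140:154,a:a+6].mean(1).round().astype(int).tolist())
F=S+8e-3*n
print("expected rows fA top/bot, fB top/bot at mid",[proj(*C,F+up*k).round(1).tolist() for C in(A,B) for k in(-.0175,.0175)])
print("expected corners",[proj(*C,F+up*k+yy*l).round(1).tolist() for C in(A,B) for k in(-.0175,.0175) for l in(-.032,.032)])
print("tip-plane (not home +3mm) rows",[proj(*C,F+3e-3*n+up*k).round(1).tolist() for C in(A,B) for k in(-.0175,.0175)])
print("obs",[np.round(f(p),1) for p in((105,372),(286,375),(95,441),(287,445))],[np.round(g(p),1) for p in((472,332),(714,334),(466,457),(713,455))])
E
```

```text
fA 258 from148 [146, 144, 140, 138, 131, 131, 131, 131, 130, 129, 128, 128, 130, 129, 128, 128, 129, 131, 132, 134, 134, 133, 131, 128, 128, 129, 136, 133, 119, 111, 108, 106, 110, 116, 111, 106]
fA 280 from148 [150, 138, 129, 122, 116, 126, 132, 132, 130, 130, 129, 129, 130, 130, 130, 128, 130, 131, 131, 132, 134, 133, 132, 131, 129, 131, 140, 151, 123, 110, 109, 112, 130, 147, 127, 116]
fA 300 from148 [145, 144, 142, 141, 142, 139, 135, 132, 130, 130, 130, 130, 131, 131, 130, 130, 131, 131, 132, 131, 134, 134, 134, 132, 130, 133, 143, 150, 128, 114, 111, 108, 107, 111, 114, 115]
fB 255 from100 [142, 115, 99, 103, 132, 143, 141, 140, 141, 140] from140 [139, 139, 141, 143, 136, 113, 102, 106, 111, 85, 67, 62, 61, 60]
fB 280 from100 [160, 127, 105, 90, 97, 129, 140, 141, 142, 142] from140 [138, 139, 134, 121, 108, 78, 62, 62, 66, 69, 65, 61, 62, 60]
fB 305 from100 [140, 119, 100, 85, 95, 128, 140, 143, 143, 142] from140 [129, 115, 91, 82, 80, 73, 64, 62, 64, 70, 73, 74, 73, 74]
expected rows fA top/bot, fB top/bot at mid [[281.1, 153.1], [280.6, 176.4], [280.6, 105.6], [280.0, 146.8]]
expected corners [[250.3, 152.6], [311.9, 153.5], [247.5, 175.9], [313.7, 176.9], [239.9, 105.0], [321.3, 106.3], [237.9, 146.2], [322.0, 147.5]]
tip-plane (not home +3mm) rows [[281.1, 150.8], [280.6, 174.1], [280.6, 103.5], [280.1, 145.1]]
obs [array([251.9, 153. ]), array([312.1, 154. ]), array([248.6, 176. ]), array([312.4, 177.3])] [array([240.9, 104.7]), array([321.4, 105.3]), array([238.9, 146.3]), array([321.1, 145.7])]
```

The numbers agree: the web lies within about 1 mm of the fully home plane, level and end-to-end aligned. The robot is clear of everything, so I'm handing in.

```bash
python3 -c "
from station import *
print(get_time(),get_ft_force()); print(job_done())"
```

```text
43.2083 [ 0.62513414  0.60463011 -0.30725931]
the job is handed in; nothing more can be done
None
```

The job is handed in at 43.2 s of 67 s: the index block stands in the tray, and the narrow channel is nested upside down over both rack channels, measured within about 1 mm of fully home and level end to end; the first block grasp closed empty and the second held.

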